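# Find the calibration weight and put it on the balance

## Task

The large calibration weight is in one of the three lidded steel boxes on the bench. Lift the boxes' lids off, one after another, until you find it (the others hold a much smaller weight and a rubber stopper), then set it upright and gently, not dropped, on the middle of the balance's round pan and let go.

Things in the scene. Friction and masses are not known exactly. Their poses are not given: they have to be found in the camera images.
- carrier: Grey tray 120 x 370 x 8 mm, fixed to the bench, with a row of three square stainless boxes. Origin: centre of its underside, on the bench; y along the row, x across it (away from the robot at yaw 0), z up. Box centres at y = +120, 0, -120 mm; each is 98 mm square outside, 92 inside; inner floor 11 mm and rim 66 mm above the origin. A loose lid with a knob covers each.
- lid_space (a point): Point on the bench in front of the middle box, at x = -130 mm in the tray's frame; clear bench for laying lids here and 120 mm to either side (optional). Lids: steel, 107 mm square, 120 g, lift straight off, 14 mm skirt outside the box; upright black round knob in the middle, 22 mm wide, 30 mm tall, 69 to 99 mm above the bench on its box, 17 to 47 mm once laid down.
- weight_center (a point): Centre (half-way up) of the large weight, z up: polished steel cylinder 30 mm wide, 34 mm high, with a knob 22 mm wide on top, 52 mm high in all, 200 g. Starts upright on the floor of one box, under its lid, within 5 mm of the box's middle each way. The small weight is alike but 19 mm wide, 32 mm high; the stopper is a black plug 38 mm wide, 30 mm high.
- pan (a point): Middle of the top face of the balance's round steel pan, 120 mm wide, 73 mm above the bench; z up. The pan does not move. The balance is a beige box 250 x 190 mm and 58 mm high under the pan, fixed to the bench.

How it is judged:
On the way:
1. the large weight has been lifted out of its box, clear of the rim (z of weight_center in the frame of carrier above 0.095 m), for 0.1 s.
At the end, for the whole second after the job is handed in: The large weight stands upright (within 10 degrees), at rest and released, on the balance's pan, its axis within 25 mm of the pan's middle. Where the lids lie does not matter (horizontal distance between weight_center and pan below 0.025 m and z of weight_center in the frame of pan between 0.021 and 0.031 m and angle between weight_center's own z axis and vertical below 0.17 rad and linear speed of weight below 0.02 m/s and contact force between weight and balance above 0.5 N); the robot touches nothing.
It fails at once if the weight is dropped onto the balance (falls free by more than about 20 mm over it) (horizontal distance between weight_center and pan below 0.08 m and linear speed of weight above 0.6 m/s and contact force between weight and the fingers below 0.05 N).
It also fails if it takes over 72 s, if anything falls off the work surface, if the arm or the gripper's body presses on something with over 40 N, if the wrist force passes 120 N, or if a joint passes its speed limit or range.

## Robot

A 6-joint arm with a two-finger parallel gripper is mounted at the origin on the work surface. World frame = base frame: x ahead of the robot, y to its left, z up, the work surface at z = 0. Lengths are in m, angles in rad, forces in N, time in s.
With the tool pointing down it reaches from about 0.325 to 0.775 m from the base axis. Payload 5.5 kg.
Tool frame: the origin (TCP) lies where the fingers leave the gripper's body, on its centre line; the fingertips stand ctrl.tip_extent ahead of it and the grasp point (between the pads) lies 54 mm ahead of it (ctrl.tip_extent is the distance from the TCP to the fingertips, in m); z points along the fingers, y is the line along which they close (so a half turn about z gives the same grasp; the last joint's range is limited). The gripper opens to 85 mm and grips with 20 to 120 N. Pads are 22 mm wide; open, the fingers measure 114 mm over their backs; the gripper's body (76 mm by 85 mm) begins 54 mm behind the grasp point. The pads swing forward as they close: fully open they stand 13 mm farther back than shut.
Start: joints at [-1.213, 0.091, 1.231, -0, 1.82, -0.057], TCP at [0.242, -0.549, 0.304] pointing down, gripper open.
Joint ranges: [-2.87, 2.87], [-0.86, 2.18], [0.17, 2.46], [-1.51, 4.65], [0.06, 2.69], [-2.65, 2.65]. Speed limits (rad/s): [2.57, 2.57, 3.01, 3.14, 3.14, 3.14].

## Interface

Orientations are given as a unit quaternion [w, x, y, z].
In Python, from workcell import status, optics, ctrl gives the robot as it stands. The module is installed in compiled form; this text tells all that it offers.
- The arm moves only by the tool send_rows, never from a script. Its argument "series" is a list of rows, each a list of 2 entries, a list of its own where there are three numbers: the shift along the world's x, y, z scaled (see below), then the turn about the world's z scaled (see below). A call has exactly 5 rows; each row shifts and turns the commanded pose from where the row before left it; what a row does not reach is not made up. The controller multiplies each number of a shift by 0.15 m and each number of a turn by 0.1 rad. A row lasts 1/10 s, in which the tool goes at most 50 mm and 8.59 degrees, less where a joint would pass 70% of its speed; a pose out of reach is approached as far as the arm can. A call with a number of a shift or a turn outside -1 to 1 is refused whole. A call with a gripper value outside its range is refused whole. "gripper" is the opening in per cent of the stroke, from 0 (shut) to 100 (fully open), set as the call begins (left out, the last holds). The fingers move at their own pace and stop on an object; the grip force is fixed at half the most. Time passes only in rows, so rows that do not move let the fingers close, or fill a call up. It gives the time, the measured TCP pose, the force, the opening and the grip force at its end, in the units of the state.
- status.read_state(): the state, without advancing time (a new reading comes with each control period).
- optics.camera(name): name is "side" or "top"; returns a dict with "img" (420x560x3 uint8, red, green, blue), "fx", "fy", "cx", "cy" (pixels), "camera_from_world" (4x4, takes a point from world to camera coordinates). Camera axes: x right, y down, z forward; pixel columns grow to the right and rows downward; lengths in m; the calibration is good to about 2 mm. A picture is of the moment at which its call begins. There is no depth.
- ctrl.hand_in(): hands the job in; it is judged then, once.
The state is a dict: "clock": time; "joint_pos": joint angles; "qvel": joint speeds; "joint_torque": joint torques, N m; "tcp_pos": TCP position; "ee_rot": TCP orientation; "ft_force": force on the tool from outside, world axes, zero at the start; "wrist_torque": the same for the moment, N m; "opening": finger opening in m; "gripper_force": force on a finger pad.
Only numpy, scipy, OpenCV 4.12 (cv2) and the standard library are available. Lean on these libraries where they do the work, as an engineer would, in place of code of your own. Each camera call takes 0.05 s, during which the arm holds its last target. There are 200 camera calls.

## Working session

There is one attempt and no reset: what is moved stays moved. The work goes in short steps, Python scripts to look and compute and a tool call to move; the robot and the scene stay as the last step left them, time stands still between calls to the robot, and variables do not carry over. Pictures are saved under pics/ and viewed, at most 10 in all, crops included, and the job is handed in when it is done.

Besides the shell and the picture viewer there is one more tool, called after "Request:" as name(argument=value, ...) on one line, values as JSON. send_rows: Moves the arm, as the interface text tells. Shifts and turns lie within -1 to 1; 1 stands for 0.15 m of shift or 0.1 rad of turn. Its arguments: {"type":"object","properties":{"series":{"type":"array"},"gripper":{"type":"number"}},"required":["series"]}

```bash
mkdir -p pics; cat > h.py <<'E'
import numpy as np, cv2
from workcell import status, optics, ctrl
def shot(n,f):
    c=optics.camera(n); cv2.imwrite('pics/'+f,c['img'][:,:,::-1]); return c
def ray(c,u,v,z):
    M=np.linalg.inv(c['camera_from_world']); d=M[:3,:3]@np.array([(u-c['cx'])/c['fx'],(v-c['cy'])/c['fy'],1.]); o=M[:3,3]
    return o+d*(z-o[2])/d[2]
def proj(c,p):
    q=c['camera_from_world']@np.append(p,1); return np.array([c['fx']*q[0]/q[2]+c['cx'],c['fy']*q[1]/q[2]+c['cy']])
E
python3 - <<'E'
from h import *
for n in('top','side'):
    c=shot(n,n+'0.png'); print(n,c['fx'],np.round(np.linalg.inv(c['camera_from_world']),3).tolist())
s=status.read_state();print(ctrl.tip_extent,s['clock'],s['tcp_pos'],s['ee_rot'],s['opening'])
E
```

```text
top 480.66086406277725 [[0.006, -0.995, 0.102, 0.437], [-1.0, -0.007, -0.005, -0.054], [0.006, -0.102, -0.995, 1.165], [0.0, 0.0, 0.0, 1.0]]
side 450.9169589825628 [[-0.831, -0.346, 0.436, 0.104], [-0.556, 0.512, -0.655, 0.574], [0.003, -0.786, -0.618, 0.693], [0.0, 0.0, 0.0, 1.0]]
0.0726 0.1 [ 0.24176679 -0.54897673  0.30285385] [-8.89429438e-04  9.78570106e-01  2.05911971e-01 -1.29097867e-04] 0.08520276575005797
```

View pics/top0.png

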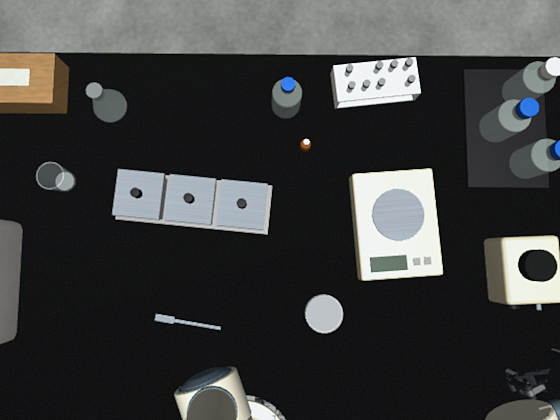

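View pics/side0.png

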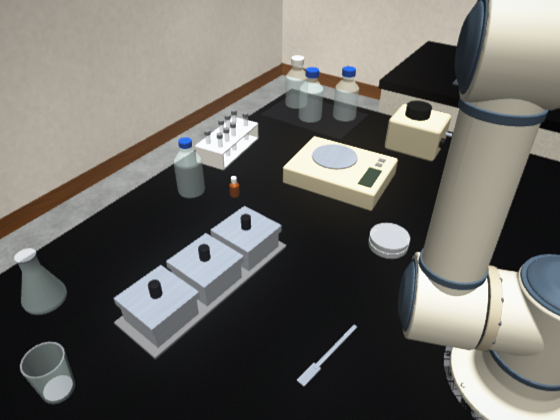

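The top view shows the lid knobs near (136,192), (189,198) and (241,203), with the pan centre near (399,215). The side view shows the same layout, and the bench in front of the boxes is clear apart from a spatula.

```bash
cat > m.py <<'E'
from h import *
c=optics.camera('top'); d=optics.camera('side')
def blob(img,u,v,r,thr):
    g=img.max(2).astype(int); m=np.zeros(g.shape,np.uint8); m[v-r:v+r,u-r:u+r]=g[v-r:v+r,u-r:u+r]<thr
    n,l,s,ce=cv2.connectedComponentsWithStats(m); i=1+np.argmax(s[1:,4]); return ce[i],s[i]
K=[]
for (u,v),(a,b) in zip([(136,192),(189,198),(241,203)],[(155,290),(204,253),(246,222)]):
    e,s=blob(c['img'],u,v,11,80); f,t=blob(d['img'],a,b,13,80)
    P=[np.hstack([x['camera_from_world'][:3]]) for x in(c,d)]
    k=lambda x:np.array([[x['fx'],0,x['cx']],[0,x['fy'],x['cy']],[0,0,1]])@x['camera_from_world'][:3]
    X=cv2.triangulatePoints(k(c),k(d),e,f)[:,0]; X=X[:3]/X[3]
    p=ray(c,*e,.09); K.append(p); print(e,s[4],'ray',p.round(4),'tri',X.round(4))
K=np.array(K); y=(K[0]-K[2])[:2]; print('row dir yaw',np.arctan2(-y[0],y[1]),np.linalg.norm(y))
hsv=cv2.cvtColor(c['img'],cv2.COLOR_RGB2HSV); 
g=c['img'].astype(int); m=((g[:,:,2]-g[:,:,0]>5)).astype(np.uint8); m[:, :365]=0;m[:,432:]=0;m[:180]=0;m[250:]=0
n,l,s,ce=cv2.connectedComponentsWithStats(m); i=1+np.argmax(s[1:,4]); print('pan',ce[i],s[i],ray(c,*ce[i],.073))
m=((g[:,:,2]-g[:,:,0]>5)&(g.sum(2)>200)).astype(np.uint8); m[:,:105]=0;m[:,280:]=0;m[:160]=0;m[240:]=0
n,l,s,ce=cv2.connectedComponentsWithStats(m)
pts=np.argwhere(m)[:,::-1].astype(np.float32); r=cv2.minAreaRect(pts); print('lids',r, ray(c,*r[0],.069))
E
python3 m.py
```

```text
[135.90697674 192.55813953] 86 ray [0.5816 0.2432 0.09  ] tri [0.5818 0.2446 0.0831]
[188.53424658 198.        ] 73 ray [0.5701 0.1245 0.09  ] tri [0.5703 0.1252 0.083 ]
[241.17910448 203.1641791 ] 67 ray [0.5592 0.0059 0.09  ] tri [0.5593 0.0058 0.0825]
row dir yaw -0.09393966240809297 0.2384402371718446
pan [397.8516769  214.24515824] [ 372  189   52   52 2117] [ 0.53822297 -0.35138522  0.073     ]
lids ((189.416748046875, 198.83908081054688), (152.46485900878906, 47.256431579589844), 5.667284965515137) [0.57077093 0.12591771 0.069     ]
```

Request:
send_rows(series=[[[0.141, 0.247, 0], 0.7], [[0.141, 0.247, 0], 0.7], [[0.141, 0.247, 0], 0.7], [[0.141, 0.247, 0], 0.7], [[0.141, 0.247, 0], 0.7]], gripper=100)

```text
clock: 0.7
tcp_pos: [0.348, -0.3623, 0.3037]
ee_rot: [-0.0, 0.927, 0.374, 0.0]
ft_force: [0.9, 0.4, -0.2]
opening: 0.0853
gripper_force: 0.0
```

Request:
send_rows(series=[[[0.141, 0.247, 0], 0.7], [[0.141, 0.247, 0], 0.7], [[0.141, 0.247, 0], 0.7], [[0.141, 0.247, 0], 0.7], [[0.141, 0.247, 0], 0.7]])

```text
clock: 1.2
tcp_pos: [0.4538, -0.177, 0.3038]
ee_rot: [0.0, 0.848, 0.53, 0.0]
ft_force: [0.8, -0.6, -0.5]
opening: 0.0853
gripper_force: 0.0
```

Request:
send_rows(series=[[[0.141, 0.247, 0], 0.7], [[0.141, 0.247, 0], 0.7], [[0.141, 0.247, 0], 0.7], [[0.141, 0.247, 0], 0.7], [[0.141, 0.247, 0], 0.7]])

```text
clock: 1.7
tcp_pos: [0.5596, 0.0083, 0.3037]
ee_rot: [0.0, 0.743, 0.67, -0.0]
ft_force: [0.6, -0.2, -0.3]
opening: 0.0851
gripper_force: 0.0
```

Request:
send_rows(series=[[[0, -0.015, -0.25], 0.1], [[0, 0, -0.25], 0], [[0, 0, -0.25], 0], [[0, 0, -0.2], 0], [[0, 0, -0.1], 0]])

```text
clock: 2.2
tcp_pos: [0.5576, 0.0045, 0.1425]
ee_rot: [-0.002, 0.74, 0.672, -0.002]
ft_force: [-0.3, -0.4, 0.8]
opening: 0.0852
gripper_force: 0.0
```

Request:
send_rows(series=[[[0, 0, 0], 0], [[0, 0, 0], 0], [[0, 0, 0], 0], [[0, 0, 0], 0], [[0, 0, 0], 0]], gripper=0)

```text
clock: 2.7
tcp_pos: [0.5599, 0.0043, 0.1485]
ee_rot: [0.001, 0.74, 0.672, 0.001]
ft_force: [1.2, 0.3, 7.0]
opening: 0.0196
gripper_force: 59.1
```

Request:
send_rows(series=[[[0, 0, 0.1], 0], [[0, 0, 0.15], 0], [[-0.1, 0.01, 0.1], 0], [[-0.22, 0.02, 0], 0], [[-0.22, 0.02, 0], 0]])

```text
clock: 3.2
tcp_pos: [0.4775, 0.0119, 0.2005]
ee_rot: [0.0, 0.74, 0.672, 0.001]
ft_force: [-0.8, -0.5, -2.0]
opening: 0.0201
gripper_force: 59.1
```

Request:
send_rows(series=[[[-0.22, 0.02, 0], 0], [[-0.1, 0.01, -0.1], 0], [[0, 0, -0.25], 0], [[0, 0, -0.2], 0], [[0, 0, -0.09], 0]])

```text
clock: 3.7
tcp_pos: [0.4287, 0.0164, 0.1008]
ee_rot: [-0.001, 0.74, 0.672, -0.001]
ft_force: [-0.8, 0.5, -1.9]
opening: 0.0199
gripper_force: 59.2
```

```bash
python3 - <<'E'
from h import *
shot('top','top1.png'); c=shot('side','side1.png'); 
t=cv2.imread('pics/top1.png')[150:350,90:300];s=cv2.imread('pics/side1.png')[170:400,100:340]
cv2.imwrite('pics/a1.png',np.hstack([cv2.resize(t,(400,400)),cv2.resize(s,(400,400))]))
print(status.read_state()['tcp_pos'],status.read_state()['ft_force'],status.read_state()['opening'])
E
```

```text
[0.429073   0.01639851 0.10150502] [-0.93807313 -0.00264625 -1.40796817] 0.020346327702842983
```

View pics/a1.png

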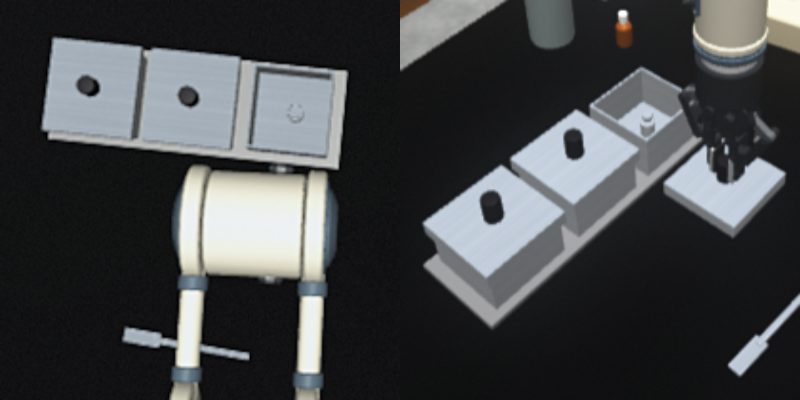

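The opened box (right) holds a weight about 20 mm wide at crop (295,112), so it is the small one. I'll lay this lid down and open the middle box.

Request:
send_rows(series=[[[0, 0, -0.03], 0], [[0, 0, 0], 0], [[0, 0, 0], 0], [[0, 0, 0], 0], [[0, 0, 0], 0]])

```text
clock: 4.3
tcp_pos: [0.4304, 0.0164, 0.099]
ee_rot: [0.0, 0.74, 0.672, 0.0]
ft_force: [0.1, 0.1, -0.9]
opening: 0.0203
gripper_force: 59.2
```

Request:
send_rows(series=[[[0, 0, 0], 0], [[0, 0, 0], 0], [[0, 0, 0], 0], [[0, 0, 0.25], 0], [[0, 0, 0.25], 0]], gripper=100)

```text
clock: 4.8
tcp_pos: [0.4292, 0.0164, 0.1731]
ee_rot: [-0.001, 0.74, 0.672, -0.001]
ft_force: [0.4, 0.4, 0.7]
opening: 0.0855
gripper_force: 0.0
```

Request:
send_rows(series=[[[0.1, 0.1, 0.2], 0], [[0.22, 0.15, 0.05], 0], [[0.22, 0.15, 0], 0], [[0.2, 0.15, 0], 0], [[0.2, 0.17, 0], 0]])

```text
clock: 5.3
tcp_pos: [0.5723, 0.1252, 0.2109]
ee_rot: [0.0, 0.74, 0.672, 0.0]
ft_force: [0.4, 0.4, 0.7]
opening: 0.0853
gripper_force: 0.0
```

Request:
send_rows(series=[[[-0.01, 0, -0.15], 0], [[0, 0, -0.15], 0], [[0, 0, -0.1], 0], [[0, 0, -0.015], 0], [[0, 0, 0], 0]])

```text
clock: 5.8
tcp_pos: [0.5694, 0.1242, 0.1487]
ee_rot: [-0.0, 0.74, 0.672, -0.0]
ft_force: [0.6, -0.7, 0.7]
opening: 0.0852
gripper_force: 0.0
```

Request:
send_rows(series=[[[0, 0, 0], 0], [[0, 0, 0], 0], [[0, 0, 0], 0], [[0, 0, 0], 0], [[0, 0, 0.05], 0]], gripper=0)

```text
clock: 6.3
tcp_pos: [0.569, 0.1243, 0.1553]
ee_rot: [-0.001, 0.74, 0.672, -0.001]
ft_force: [-0.3, 0.1, -1.2]
opening: 0.0197
gripper_force: 58.6
```

Request:
send_rows(series=[[[0, 0, 0.1], 0], [[0, 0, 0.15], 0], [[-0.1, 0.01, 0.1], 0], [[-0.22, 0.02, 0], 0], [[-0.22, 0.02, 0], 0]])

```text
clock: 6.8
tcp_pos: [0.4882, 0.1319, 0.2108]
ee_rot: [0.001, 0.74, 0.672, 0.001]
ft_force: [0.4, -0.9, -1.4]
opening: 0.0198
gripper_force: 59.0
```

Request:
send_rows(series=[[[-0.22, 0.02, 0], 0], [[-0.1, 0.01, -0.1], 0], [[0, 0, -0.25], 0], [[0, 0, -0.2], 0], [[0, 0, -0.12], 0]])

```text
clock: 7.3
tcp_pos: [0.4398, 0.1363, 0.107]
ee_rot: [-0.0, 0.74, 0.672, -0.001]
ft_force: [-0.2, -0.3, -0.5]
opening: 0.0199
gripper_force: 59.1
```

```bash
python3 - <<'E'
from h import *
shot('top','top2.png'); c=shot('side','side2.png'); 
t=cv2.imread('pics/top2.png')[150:350,90:300];s=cv2.imread('pics/side2.png')[170:400,100:340]
cv2.imwrite('pics/a2.png',np.hstack([cv2.resize(t,(400,400)),cv2.resize(s,(400,400))]))
print(status.read_state()['tcp_pos'],status.read_state()['ft_force'],status.read_state()['opening'])
E
```

```text
[0.43923092 0.13608914 0.1062406 ] [-0.01893085  0.04640392 -0.75654923] 0.019942943830017882
```

View pics/a2.png

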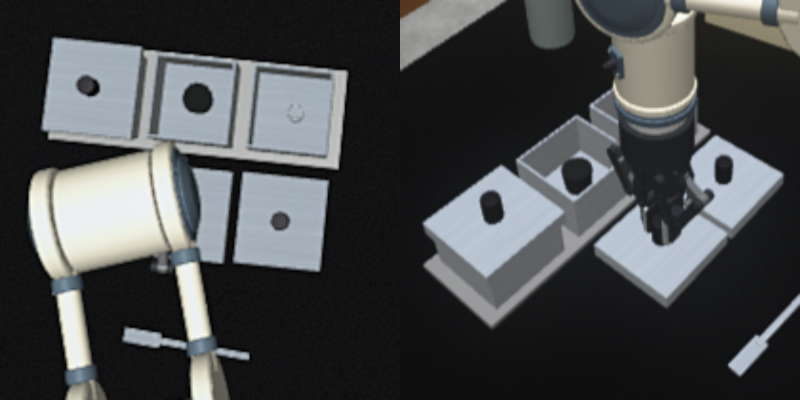

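The middle box holds the black stopper at crop (198,98), so the large weight must be in the left box.

Request:
send_rows(series=[[[0, 0, -0.055], 0], [[0, 0, 0], 0], [[0, 0, 0], 0], [[0, 0, 0], 0], [[0, 0, 0], 0]])

```text
clock: 7.9
tcp_pos: [0.4409, 0.1364, 0.1006]
ee_rot: [0.0, 0.74, 0.672, 0.001]
ft_force: [-1.1, 0.1, -1.0]
opening: 0.0193
gripper_force: 59.1
```

Request:
send_rows(series=[[[0, 0, 0], 0], [[0, 0, 0], 0], [[0, 0, 0], 0], [[0, 0, 0.25], 0], [[0, 0, 0.25], 0]], gripper=100)

```text
clock: 8.4
tcp_pos: [0.4398, 0.1362, 0.1745]
ee_rot: [-0.001, 0.74, 0.672, -0.001]
ft_force: [-0.3, 0.6, -0.3]
opening: 0.0847
gripper_force: 0.0
```

Request:
send_rows(series=[[[0.1, 0.1, 0.2], 0], [[0.22, 0.15, 0.05], 0], [[0.22, 0.15, 0], 0], [[0.2, 0.15, 0], 0], [[0.2, 0.17, 0], 0]])

```text
clock: 8.9
tcp_pos: [0.5829, 0.2451, 0.2124]
ee_rot: [0.0, 0.74, 0.672, 0.0]
ft_force: [0.4, 0.1, 0.1]
opening: 0.0854
gripper_force: 0.0
```

Request:
send_rows(series=[[[-0.01, 0, -0.15], 0], [[0, 0, -0.15], 0], [[0, 0, -0.1], 0], [[0, 0, -0.025], 0], [[0, 0, 0], 0]])

```text
clock: 9.4
tcp_pos: [0.5798, 0.2442, 0.1484]
ee_rot: [-0.0, 0.74, 0.672, -0.0]
ft_force: [-0.1, -0.1, 0.2]
opening: 0.0854
gripper_force: 0.0
```

Request:
send_rows(series=[[[0, 0, 0], 0], [[0, 0, 0], 0], [[0, 0, 0], 0], [[0, 0, 0], 0], [[0, 0, 0.05], 0]], gripper=0)

```text
clock: 9.9
tcp_pos: [0.5798, 0.2441, 0.1552]
ee_rot: [-0.0, 0.74, 0.672, -0.001]
ft_force: [-0.4, -0.5, -2.2]
opening: 0.0199
gripper_force: 58.6
```

Request:
send_rows(series=[[[0, 0, 0.1], 0], [[0, 0, 0.15], 0], [[-0.1, 0.01, 0.1], 0], [[-0.22, 0.02, 0], 0], [[-0.22, 0.02, 0], 0]])

```text
clock: 10.4
tcp_pos: [0.4986, 0.2519, 0.2109]
ee_rot: [0.0, 0.74, 0.672, 0.001]
ft_force: [-0.5, -0.5, -1.0]
opening: 0.0197
gripper_force: 59.1
```

Request:
send_rows(series=[[[-0.22, 0.02, 0], 0], [[-0.1, 0.01, -0.1], 0], [[0, 0, -0.25], 0], [[0, 0, -0.2], 0], [[0, 0, -0.12], 0]])

```text
clock: 10.9
tcp_pos: [0.4501, 0.2562, 0.1069]
ee_rot: [-0.0, 0.74, 0.673, -0.001]
ft_force: [-0.3, 1.0, -1.9]
opening: 0.02
gripper_force: 59.2
```

Request:
send_rows(series=[[[0, 0, -0.05], 0], [[0, 0, 0], 0], [[0, 0, 0], 0], [[0, 0, 0], 0], [[0, 0, 0], 0]])

```text
clock: 11.4
tcp_pos: [0.4516, 0.2566, 0.102]
ee_rot: [0.0, 0.74, 0.672, 0.001]
ft_force: [-0.3, -0.5, -0.7]
opening: 0.0201
gripper_force: 59.3
```

Request:
send_rows(series=[[[0, 0, 0], 0], [[0, 0, 0], 0], [[0, 0, 0], 0], [[0, 0, 0.25], 0], [[0, 0, 0.25], 0]], gripper=100)

```text
clock: 11.9
tcp_pos: [0.4503, 0.256, 0.1751]
ee_rot: [-0.001, 0.74, 0.672, -0.002]
ft_force: [0.7, 0.3, 0.5]
opening: 0.0857
gripper_force: 0.0
```

```bash
python3 - <<'E'
from h import *
shot('top','top3.png'); c=shot('side','side3.png'); 
t=cv2.imread('pics/top3.png')[160:240,105:185];s=cv2.imread('pics/side3.png')[170:400,100:340]
cv2.imwrite('pics/a3.png',np.hstack([cv2.resize(t,(400,400)),cv2.resize(s,(400,400))]))
E
```

```text
(no output)
```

View pics/a3.png

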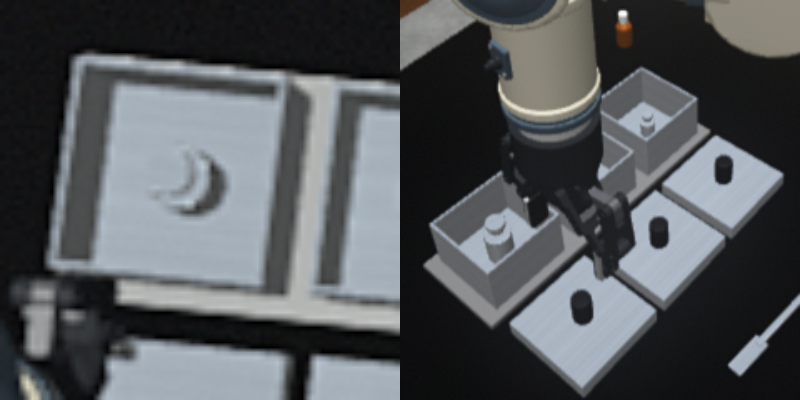

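The side view shows the large weight in the left box, with its knob top near crop (496,223). The top view shows it near crop (190,180).

```bash
python3 - <<'E'
from h import *
c=optics.camera('top'); d=optics.camera('side')
print(ray(d,157.6,297.5,.063)); print([ray(c,u,v,z).round(4) for u,v,z in [(143.4,196.2,.03),(139,195,.063)]])
p=np.array([.5815,.244,0])
for z in(.011,.045,.063): print(z,proj(c,p+[0,0,z]),proj(d,p+[0,0,z]))
s=d['img'][275:345,125:195]; t=c['img'][170:225,110:165]
cv2.imwrite('pics/a4.png',np.hstack([cv2.resize(x,(400,400),interpolation=cv2.INTER_NEAREST) for x in(t,s)])[:,:,::-1])
E
```

```text
[0.57750986 0.2449378  0.063     ]
[array([0.5811, 0.2417, 0.03  ]), array([0.5796, 0.2434, 0.063 ])]
0.011 [144.4890924  197.02285935] [160.82534196 314.60875333]
0.045 [140.80273366 195.19464644] [157.96619517 302.73892944]
0.063 [138.76015749 194.18165113] [156.39275599 296.20675486]
```

View pics/a4.png

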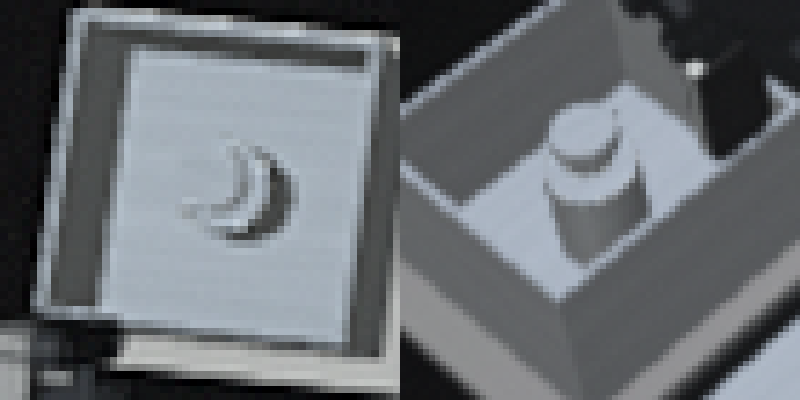

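Request:
send_rows(series=[[[0.22, -0.02, 0], 0], [[0.25, -0.02, 0], 0], [[0.25, -0.02, 0], 0], [[0.14, -0.02, 0], 0], [[0, 0, 0], 0]], gripper=57)

```text
clock: 12.6
tcp_pos: [0.5814, 0.2432, 0.1725]
ee_rot: [-0.0, 0.741, 0.672, -0.002]
ft_force: [-0.7, 0.5, -1.3]
opening: 0.0483
gripper_force: 0.0
```

```bash
python3 -c "
from h import *
d=shot('side','side5.png');s=status.read_state();print(s['clock'],s['tcp_pos'],s['opening'])"
```

```text
12.65 [0.58017116 0.24367367 0.1728828 ] 0.04852215502692899
```

Well placed; I'll go down 80 mm.

Request:
send_rows(series=[[[0, 0, -0.15], 0], [[0, 0, -0.15], 0], [[0, 0, -0.15], 0], [[0, 0, -0.08], 0], [[0, 0, 0], 0]])

```text
clock: 13.15
tcp_pos: [0.5792, 0.2446, 0.096]
ee_rot: [-0.0, 0.74, 0.673, -0.0]
ft_force: [-0.2, -0.3, 0.9]
opening: 0.0486
gripper_force: 0.0
```

Request:
send_rows(series=[[[0, 0, 0], 0], [[0, 0, 0], 0], [[0, 0, 0], 0], [[0, 0, 0], 0], [[0, 0, 0], 0]], gripper=0)

```text
clock: 13.65
tcp_pos: [0.5798, 0.2446, 0.0966]
ee_rot: [-0.0, 0.74, 0.672, 0.0]
ft_force: [-2.9, 0.2, 4.4]
opening: 0.0278
gripper_force: 59.7
```

Request:
send_rows(series=[[[0, 0, 0.1], 0], [[0, 0, 0.2], 0], [[0, 0, 0.2], 0], [[0, 0, 0.2], 0], [[0, 0, 0.2], 0]])

```text
clock: 14.15
tcp_pos: [0.58, 0.2441, 0.2324]
ee_rot: [0.0, 0.74, 0.672, -0.0]
ft_force: [0.8, 0.4, -1.1]
opening: 0.0278
gripper_force: 59.4
```

Request:
send_rows(series=[[[-0.01, -0.12, 0.1], 0], [[-0.02, -0.26, 0], 0], [[-0.02, -0.26, 0], 0], [[-0.02, -0.26, 0], 0], [[-0.02, -0.26, 0], 0]])

```text
clock: 14.65
tcp_pos: [0.5658, 0.068, 0.2456]
ee_rot: [-0.0, 0.74, 0.672, -0.001]
ft_force: [1.1, -1.5, -2.8]
opening: 0.0278
gripper_force: 59.4
```

Request:
send_rows(series=[[[-0.02, -0.26, 0], 0], [[-0.02, -0.26, 0], 0], [[-0.02, -0.26, 0], 0], [[-0.02, -0.26, 0], 0], [[-0.02, -0.26, 0], 0]])

```text
clock: 15.15
tcp_pos: [0.5504, -0.127, 0.2456]
ee_rot: [-0.0, 0.74, 0.672, -0.001]
ft_force: [0.4, 0.6, -2.3]
opening: 0.0282
gripper_force: 59.4
```

Request:
send_rows(series=[[[-0.02, -0.26, 0], 0], [[-0.02, -0.26, 0], 0], [[-0.02, -0.26, 0], 0], [[-0.02, -0.26, 0], 0], [[-0.02, -0.26, 0], 0]])

```text
clock: 15.65
tcp_pos: [0.5352, -0.3219, 0.2455]
ee_rot: [-0.001, 0.74, 0.672, -0.0]
ft_force: [0.3, -0.1, -1.6]
opening: 0.028
gripper_force: 59.4
```

Request:
send_rows(series=[[[0, -0.2, 0], 0], [[0, -0.07, 0], 0], [[0, 0, 0], 0], [[0, 0, 0], 0], [[0, 0, 0], 0]])

```text
clock: 16.15
tcp_pos: [0.5367, -0.3589, 0.2463]
ee_rot: [-0.0, 0.74, 0.673, 0.0]
ft_force: [0.2, -0.2, -2.2]
opening: 0.028
gripper_force: 59.5
```

```bash
python3 -c "
from h import *
d=shot('side','side6.png');t=shot('top','top6.png');s=status.read_state();print(s['clock'],s['tcp_pos'],s['opening'])
cv2.imwrite('pics/a6.png',np.hstack([cv2.resize(d['img'][50:250,230:430],(400,400)),cv2.resize(t['img'][140:300,330:490],(400,400))])[:,:,::-1])
print(proj(d,[.538,-.352,.073]),proj(t,[.538,-.352,.073]))"
```

```text
16.25 [ 0.53688804 -0.35889027  0.24645954] 0.027884952739857735
[333.99378835 154.55259212] [398.12238196 214.34421028]
```

View pics/a6.png

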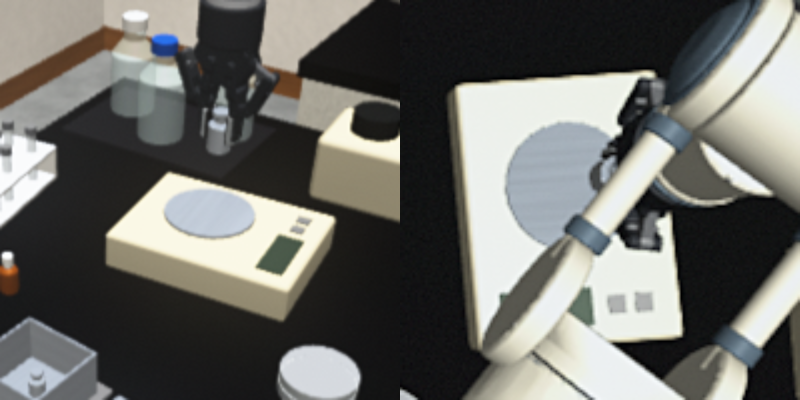

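Request:
send_rows(series=[[[0.005, 0.045, -0.13], 0], [[0, 0, -0.13], 0], [[0, 0, -0.13], 0], [[0, 0, -0.1], 0], [[0, 0, -0.05], 0]])

```text
clock: 16.75
tcp_pos: [0.5371, -0.3525, 0.1633]
ee_rot: [-0.001, 0.74, 0.673, -0.0]
ft_force: [0.4, -0.1, -2.6]
opening: 0.0279
gripper_force: 59.5
```

Request:
send_rows(series=[[[0, 0, -0.015], 0], [[0, 0, -0.01], 0], [[0, 0, 0], 0], [[0, 0, 0], 0], [[0, 0, 0], 0]])

```text
clock: 17.25
tcp_pos: [0.5375, -0.3536, 0.1622]
ee_rot: [0.001, 0.74, 0.672, 0.0]
ft_force: [0.2, 0.5, -1.2]
opening: 0.0277
gripper_force: 59.5
```

Request:
send_rows(series=[[[0, 0, -0.007], 0], [[0, 0, -0.007], 0], [[0, 0, 0], 0], [[0, 0, 0], 0], [[0, 0, 0], 0]])

```text
clock: 17.75
tcp_pos: [0.5373, -0.3534, 0.1593]
ee_rot: [-0.0, 0.74, 0.672, -0.0]
ft_force: [-0.3, 0.1, -2.2]
opening: 0.0279
gripper_force: 59.5
```

Request:
send_rows(series=[[[0, 0, -0.005], 0], [[0, 0, -0.005], 0], [[0, 0, 0], 0], [[0, 0, 0], 0], [[0, 0, 0], 0]])

```text
clock: 18.25
tcp_pos: [0.5374, -0.3534, 0.1586]
ee_rot: [0.0, 0.74, 0.672, 0.0]
ft_force: [-2.6, 1.6, 4.4]
opening: 0.0275
gripper_force: 60.1
```

Contact: the force rose to +4.4 N. I'll release and back off.

Request:
send_rows(series=[[[0, 0, 0], 0], [[0, 0, 0], 0], [[0, 0, 0], 0], [[0, 0, 0], 0], [[0, 0, 0.05], 0]], gripper=100)

```text
clock: 18.75
tcp_pos: [0.5369, -0.3531, 0.164]
ee_rot: [-0.001, 0.74, 0.672, -0.0]
ft_force: [-0.1, 0.8, 1.2]
opening: 0.0854
gripper_force: 0.0
```

Request:
send_rows(series=[[[0, 0, 0.15], 0], [[0, 0, 0.2], 0], [[0, 0, 0.2], 0], [[0, 0, 0.2], 0], [[0, 0, 0.2], 0]])

```text
clock: 19.25
tcp_pos: [0.5372, -0.3533, 0.3098]
ee_rot: [0.0, 0.74, 0.672, 0.0]
ft_force: [0.2, 0.1, -0.5]
opening: 0.0852
gripper_force: 0.0
```

Request:
send_rows(series=[[[0, 0.2, 0], 0], [[0, 0.2, 0], 0], [[0, 0.2, 0], 0], [[0, 0, 0], 0], [[0, 0, 0], 0]])

```text
clock: 19.75
tcp_pos: [0.5374, -0.2631, 0.3087]
ee_rot: [0.001, 0.74, 0.673, 0.0]
ft_force: [0.4, -0.8, -1.1]
opening: 0.0856
gripper_force: 0.0
```

```bash
python3 -c "
from h import *
d=shot('side','side7.png');t=shot('top','top7.png')
cv2.imwrite('pics/a7.png',np.hstack([cv2.resize(d['img'][50:250,230:430],(400,400)),cv2.resize(t['img'][140:300,330:490],(400,400))])[:,:,::-1])
"
```

```text
(no output)
```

View pics/a7.png

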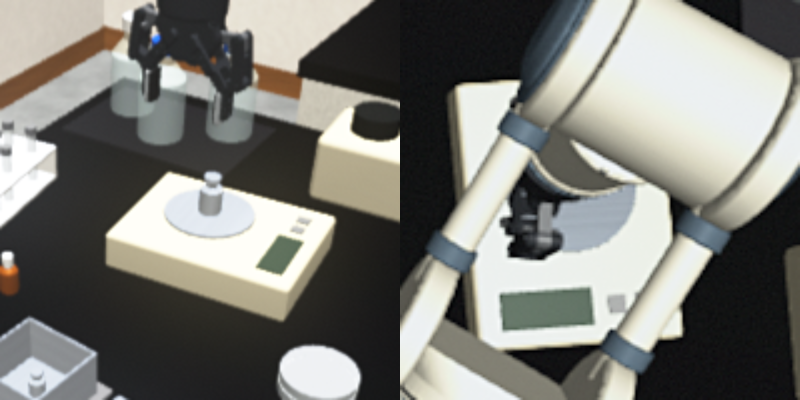

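The weight stands upright in the middle of the pan, with its base near side-crop (210,212), and the arm is clear of it.

```bash
python3 -c "
from workcell import ctrl; print(ctrl.hand_in())"
```

```text
the job is handed in; nothing more can be done
None
```

The large weight was in the third box I opened; it now stands upright and released at the middle of the balance pan, and I handed the job in at about 20 s (no verdict was returned).

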